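Lock the lid on the brush washer

ROBOT

A 6-joint arm with a two-finger parallel gripper is mounted at the origin on the work surface. World frame = base frame: x ahead of the robot, y to its left, z up, the work surface at z = 0. Lengths are in mm, angles in rad, forces in N, time in s.
With the tool pointing down it reaches from about 350 to 975 mm from the base axis. Payload 17.4 kg.
Tool frame: the origin (TCP) lies on the centre line of the jaws, within the pads' length; the fingertips stand 14 mm ahead of it and the grasp point (between the pads) lies 5 mm behind it (bot.tip_extent is the distance from the TCP to the fingertips, in mm); z points along the fingers, y is the line along which they close (so a half turn about z gives the same grasp; the last joint's range is limited). The gripper opens to 85 mm and grips with 20 to 120 N. Pads are 22 mm wide; open, the fingers measure 114 mm over their backs; the gripper's body (76 mm by 85 mm) begins 54 mm behind the grasp point. The pads swing forward as they close: fully open they stand 13 mm farther back than shut.
Start: joints at [1.248, 0.116, 1.442, -0, 1.584, -0.038], TCP at [189.66, 647.813, 217.503] pointing down, gripper open.
Joint ranges: [-2.83, 2.83], [-0.83, 2.19], [0.07, 2.5], [-1.14, 4.28], [0.01, 3], [-2.97, 2.97]. Speed limits (rad/s): [1.89, 1.89, 2.22, 3.14, 3.14, 3.14].

INTERFACE

Orientations are given as a rotation vector (axis times angle).
In Python, from workcell import bot, fingers, cams, workorder gives the robot as it stands. Calls block until the motion is done:
- bot.movep(position, orientation): joint-space move of the TCP to a pose.
- bot.movel(position, frame=None, speed=150): straight line of the TCP; frame=None keeps the orientation; speed is the mean speed in mm/s.
- bot.set_joints(angles): joint-space move.
- fingers.move_gripper(opening, force=None): finger opening in mm; force is the grip in N (None keeps the last); returns when the fingers have stopped.
- bot.wait(seconds).
- bot.inverse_kinematics(position, orientation): joint angles nearest the present ones, or None.
- cams.capture(name): name is "side" or "top" or "wrist"; returns (picture, depth): 384x512x3 uint8, blue, green, red; 384x512 float32, mm along the optical axis (not along the pixel's ray), 0 where there is no reading.
- cams.camera_info(name): a dict with "camera_matrix" (3x3 intrinsics, pixels), "xyz" and "rotation" of the camera in the world; the wrist camera has in their place "T_tool_cam" (4x4, takes a point from camera to tool coordinates, whose origin is the TCP and whose axes are the flange's). Camera axes: x right, y up, looking along -z (the intrinsics and any distortion apply to the point x, -y, -z); pixel columns grow to the right and rows downward; lengths in mm; the calibration is good to about 2 mm. A picture is of the moment at which its call begins: read the wrist's pose just before it. camera_info takes no time and is no camera call.
A pose or a line that the arm cannot do raises bot.Unreachable and nothing moves.
- workorder.close_job(): hands the job in; it is judged then, once.
Readings, each from a call of its own:
- bot.current_time(): time.
- bot.current_joint_positions(): joint angles.
- bot.current_qvel(): joint speeds.
- bot.current_joint_efforts(): joint torques, N m.
- bot.current_position(): TCP position.
- bot.current_tcp_rot(): TCP orientation.
- bot.current_force(): force on the tool from outside, world axes, zero at the start.
- bot.current_ft_torque(): the same for the moment, N m.
- bot.current_gripper_width(): finger opening in mm.
- bot.current_gripper_force(): force on a finger pad.
Only numpy, scipy, OpenCV 4.12 (cv2) and the standard library are available. Lean on these libraries where they do the work, as an engineer would, in place of code of your own. Each camera call takes 0.05 s, during which the arm holds its last target. There are 200 camera calls.

TASK

Close the open brush washer: take the lid with the two ears by its handle, set it in the can's mouth with the ears in the gaps between the two hooks, and press it straight down against the sprung plate. Keeping it down, turn it clockwise (seen from above) until it stops with its ears under the hooks, then let go so that it stays locked. Leave the plain round lid where it lies.

Things in the scene. Friction and masses are not known exactly. Their poses are not given: they have to be found in the camera images.
- eared_lid: metal lid to fit, 0.16 kg, lying flat: (all sizes in mm) disc 72 across, 6 thick, with two opposite ears 16 wide, 6 thick, 104 tip to tip. On it a wooden bar handle 56 long, 14 wide, from 18 to 54 above the lid's underside, on a narrower neck. Origin: centre of the underside. x along ears and handle (grip the handle across y), z up. A half turn makes no difference.
- washer: (mm) fixed open metal can, 128 across outside, 120 inside, rim 87 high. Origin: centre of its underside, z up. Two fixed hooks 26 wide reach in from the rim to 43 from the axis, 70 degrees clockwise (from above) of +x and of -x; undersides at z = 79, tops at 85. Lower the lid with its ears along the x axis (20 degrees either way will do); 70 degrees clockwise from there they are centred under the hooks.
- plate_top (a point): (mm) centre of the top of the sprung plate in the can that the lid lies on: 80 above the can's underside when free. It slides straight down up to 14, pushing back with 4 N at first, 9.6 N at the bottom. The lid passes under the hooks only while pressed down more than 7 (11 is good). Let go when locked, it is pushed up against the hooks, its underside 73 above the can's underside.
- carrier (a joint): angle of the disc that turns on the sprung plate (rad), clockwise from above positive: starts at 0 to 0.1, 0.75 at its stop (locked). Light friction. Two pins 5 mm high stand on it 47 mm from the axis, at 0 angle 28 degrees counter-clockwise of the hooks: the ears, turned clockwise from the x axis, meet them after some 27 degrees and carry the disc round to the stop.
- plain_lid: (mm) bystander lid to leave alone: loose plain round metal disc 100 across, 6 thick, with the same handle but no ears. Origin: centre of its underside.

How it is judged:
By the outcome, as a careful person would: the job done as asked, in the order asked, and still so for the second after the job is handed in, with the robot touching nothing.
It also fails if it takes over 45 s, if anything falls off the work surface, if the arm or the gripper's body presses on something with over 40 N, if the wrist force passes 120 N, or if a joint passes its speed limit or range.

## Working session

There is one attempt and no reset: what is moved stays moved. The work goes in short steps, each a Python script; the robot and the scene stay as the last script left them, time stands still between calls to the robot, and variables do not carry over. Pictures are saved under pics/ and viewed, at most 10 in all, crops included, and the job is handed in when it is done.

```bash
mkdir -p pics
cat > h.py <<'E'
import numpy as np, cv2
from scipy.spatial.transform import Rotation as R
from workcell import bot, fingers, cams, workorder
def cam_pose(n):
    i=cams.camera_info(n); K=np.array(i["camera_matrix"])
    if n=="wrist":
        T=np.eye(4);T[:3,:3]=R.from_rotvec(bot.current_tcp_rot()).as_matrix();T[:3,3]=bot.current_position()
        T=T@np.array(i["T_tool_cam"]); return K,T[:3,:3],T[:3,3],i
    r=np.array(i["rotation"],float)
    r=r if r.shape==(3,3) else R.from_rotvec(r).as_matrix()
    return K,r,np.array(i["xyz"],float),i
def cloud(n):
    K,r,t,i=cam_pose(n); im,d=cams.capture(n)
    v,u=np.mgrid[:d.shape[0],:d.shape[1]].astype(float)
    P=np.stack([(u-K[0,2])/K[0,0]*d,-(v-K[1,2])/K[1,1]*d,-d],-1)
    W=P@r.T+t; W[d==0]=np.nan
    return im,W
E
python3 - <<'E'
from h import *
for n in("top","side"):
    i=cams.camera_info(n);print(i)
    im,W=cloud(n);np.save(n+".npy",W);cv2.imwrite(f"pics/{n}0.png",im)
print(cams.camera_info("wrist"),bot.current_time(),bot.current_tcp_rot())
E
```

```text
{'camera_matrix': array([[459.31669059,   0.        , 256.77632219],
       [  0.        , 459.31669059, 192.08696221],
       [  0.        ,   0.        ,   1.        ]]), 'xyz': array([ 469.11319371,   -4.16453333, 1102.12868167]), 'rotation': array([ 0.06831031, -0.09627408, -1.59624823])}
{'camera_matrix': array([[348.84264277,   0.        , 258.71925203],
       [  0.        , 348.84264277, 190.06723448],
       [  0.        ,   0.        ,   1.        ]]), 'xyz': array([484.36677296, 509.62159766, 635.04797939]), 'rotation': array([ 0.0684644 , -1.14174699, -2.76581536])}
{'camera_matrix': array([[315.37754552,   0.        , 263.69070403],
       [  0.        , 315.37754552, 188.64142727],
       [  0.        ,   0.        ,   1.        ]]), 'T_tool_cam': array([[ 1.99439809e-04,  9.44470042e-01,  3.28597474e-01,
         8.52677165e+01],
       [ 9.99999889e-01, -4.77294079e-05, -4.69756473e-04,
        -5.94811788e-01],
       [-4.27987153e-04,  3.28597531e-01, -9.44469946e-01,
        -1.56822740e+02],
       [ 0.00000000e+00,  0.00000000e+00,  0.00000000e+00,
         1.00000000e+00]])} 0.1 [-4.45811342e-01 -3.10960539e+00  1.62206879e-03]
```

View pics/top0.png

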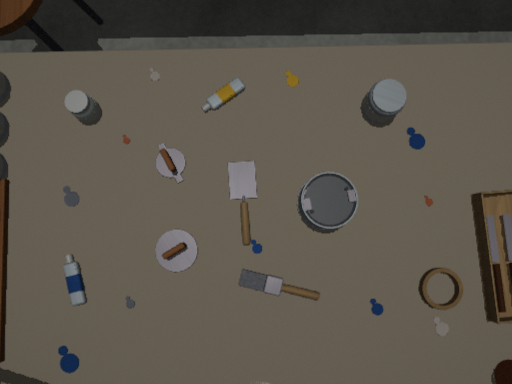

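The eared lid is at about (171,163), with its ears from (162,147) to (181,180). The plain lid is at (176,250). The washer is at (329,201), with hooks near (307,204) and (351,196).

Run:
```python
from h import *
W=np.load("top.npy");im=cv2.imread("pics/top0.png")
def reg(u,v,r,lo,hi):
    s=W[v-r:v+r,u-r:u+r].reshape(-1,3);s=s[(s[:,2]>lo)&(s[:,2]<hi)];return s
def ax(s):
    c=s[:,:2].mean(0);w,V=np.linalg.eigh(np.cov(s[:,:2].T));return c,np.degrees(np.arctan2(V[1,1],V[0,1])),np.sqrt(w*12),len(s)
for nm,u,v in(("ear",171,163),("plain",176,250)):
    h=reg(u,v,24,40,70);print(nm,"handle",ax(h),np.median(h[:,2]));d=reg(u,v,24,2.5,15);print(" disc",ax(d))
print("table",np.nanmedian(reg(225,300,6,-20,20)[:,2]))
s=reg(329,201,40,76,100); print("rim",len(s)); (c,r)=cv2.minEnclosingCircle(s[:,:2].astype(np.float32));print(c,r)
rr=np.hypot(*(s[:,:2]-c).T); k=s[(rr<56)]; a=np.degrees(np.arctan2(k[:,1]-c[1],k[:,0]-c[0]));print(len(k),np.sort(a%360).round()[::4],np.median(k[:,2]))
a1=cv2.resize(im[135:195,140:200],(400,400),interpolation=cv2.INTER_CUBIC);a2=cv2.resize(im[161:241,289:369],(400,400),interpolation=cv2.INTER_CUBIC)
cv2.imwrite("pics/crop.png",np.hstack([a1,a2]))
print(W[204,307],W[196,351],W[201,329])
```

```text
ear handle (array([658.89909194, 180.65992782]), np.float64(-153.11626879521086), array([14.27063306, 56.42048938]), 155) 53.141011232340134
 disc (array([658.94266747, 180.77201181]), np.float64(-152.6084448615558), array([85.68637673, 94.7995718 ]), 712)
plain handle (array([450.38482663, 168.87949559]), np.float64(119.96522358966983), array([14.28353394, 55.25370517]), 159) 52.93084657282952
 disc (array([450.54727684, 168.59091033]), np.float64(-164.45545043951694), array([94.39737132, 96.00410703]), 1252)
table -0.13674686894262322
rim 2283
(553.7619018554688, -184.03460693359375) 64.1020736694336
1854 [  1.   1.   2.   3.   4.   4.   5.   6.   7.   7.   8.   9.   9.  10.
  11.  12.  13.  14.  14.  15.  16.  17.  18.  18.  19.  20.  22.  22.
  23.  24.  25.  25.  26.  26.  27.  28.  29.  30.  31.  32.  33.  33.
  34.  35.  35.  36.  37.  38.  38.  40.  40.  41.  42.  42.  44.  44.
  45.  46.  46.  47.  48.  48.  49.  51.  51.  52.  54.  54.  55.  55.
  56.  57.  58.  58.  59.  60.  61.  62.  62.  63.  65.  65.  66.  67.
  68.  68.  69.  70.  71.  71.  72.  73.  74.  74.  75.  75
[... 1318 characters left out ...]
6. 277. 277. 278. 279. 279. 280. 281. 282.
 282. 283. 284. 285. 285. 286. 287. 288. 288. 289. 290. 290. 291. 292.
 293. 293. 294. 295. 296. 297. 297. 298. 299. 299. 300. 301. 302. 303.
 304. 305. 305. 306. 307. 307. 308. 309. 310. 310. 311. 312. 312. 314.
 314. 315. 316. 317. 318. 318. 319. 320. 321. 321. 322. 323. 324. 325.
 325. 326. 327. 328. 329. 330. 330. 331. 331. 332. 333. 334. 335. 335.
 337. 337. 337. 339. 340. 340. 341. 342. 343. 343. 344. 345. 346. 347.
 348. 349. 349. 350. 351. 352. 352. 353. 354. 355. 356. 356. 356. 359.
 359. 360.] 80.1454693156623
[ 546.05106446 -134.99377066   82.6086103 ] [ 561.30964335 -234.18528202   83.17099472] [ 551.70365633 -185.01779093   79.50570465]
```

View pics/crop.png

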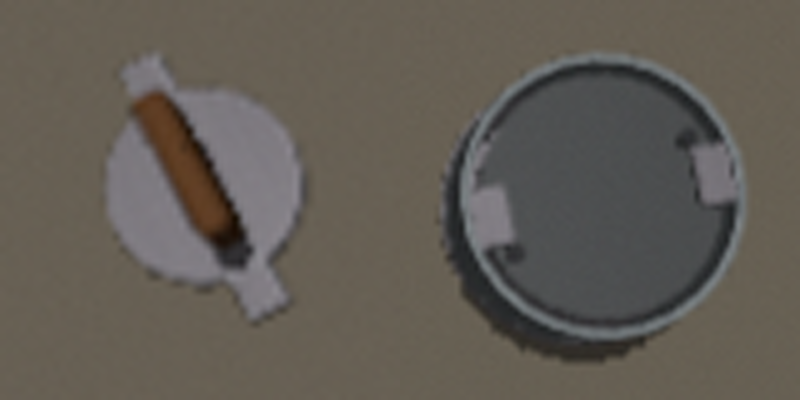

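Everything measured is consistent: the x axis of the washer lies about 169°. I'll refine the hook angle and pick the lid.

```bash
cat >> h.py <<'E'
def down(deg): return (R.from_euler('z',deg,degrees=True)*R.from_rotvec([np.pi,0,0])).as_rotvec()
E
python3 - <<'E'
from h import *
W=np.load("top.npy").reshape(-1,3);c=np.array([553.76,-184.03])
d=W[:,:2]-c;r=np.hypot(*d.T)
k=(r<54)&(r>43)&(W[:,2]>82.5)&(W[:,2]<90);dk=d[k];a=np.degrees(np.arctan2(dk[:,1],dk[:,0]))
A=a[a>0];B=a[a<0];print("hooks",np.median(A),A.std(),len(A),np.median(B),B.std(),len(B))
P=[658.9,180.7]
fingers.move_gripper(60,80)
bot.movep(P+[120],down(206.9)); bot.movel(P+[38],speed=100)
print(bot.current_position(),bot.current_force())
fingers.move_gripper(0,80); print(bot.current_gripper_width(),bot.current_gripper_force())
bot.movel(P+[200],speed=200)
bot.wait(.2);print(bot.current_force(),bot.current_time(),bot.current_joint_positions(),bot.current_gripper_width())
im,_=cams.capture("side");im2,_=cams.capture("wrist");cv2.imwrite("pics/lift.png",cv2.resize(np.hstack([im,im2]),(800,300)))
E
```

```text
hooks 101.57197452401137 29.20861276699444 71 -79.33857299763136 31.876808838504875 74
[659.30665754 180.79753999  38.74675742] [0.34509115 0.30404508 0.29472049]
9.094636685992631 78.52528547868133
[-0.09328871 -0.14237116 -1.33366411] 5.525 [ 2.30322210e-01  1.39595978e-01  1.44621215e+00 -4.73719817e-05
  1.55763461e+00 -1.80999370e+00] 9.609045971658784
```

View pics/lift.png

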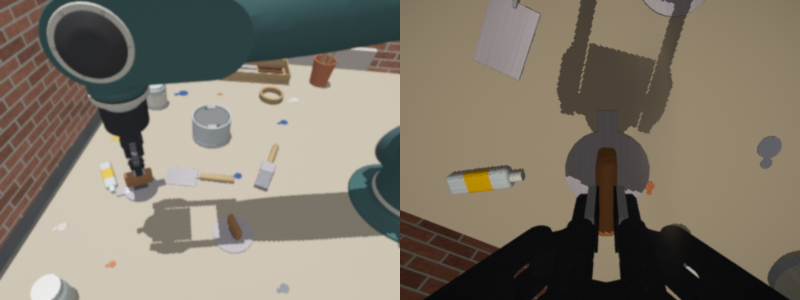

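The lid is held centrally and level (about 1.3 N), with its ear straight ahead in the wrist view at (605,120). The plain lid is untouched. I'll move it over the can and lower it to contact.

Run:
```python
from h import *
C=[553.8,-184.2]
bot.movep(C+[200],down(168.7)); bot.movel(C+[130],speed=150); bot.wait(.2)
print(bot.current_time(),bot.current_position(),bot.current_force())
im,_=cams.capture("wrist");im2,_=cams.capture("top")
cv2.imwrite("pics/over.png",np.hstack([cv2.resize(im,(480,360)),cv2.resize(im2[150:250,285:374],(320,360))]))
for z in (122,118,114,110,107):
    bot.movel(C+[z],speed=40); bot.wait(.1);print(z,bot.current_position()[2],bot.current_force(),bot.current_ft_torque())
print(bot.current_time(),bot.current_joint_positions()[5],bot.current_gripper_width())
```

```text
7.8583 [ 554.26780555 -184.33634864  131.20388274] [ 0.23704583 -1.15777485 -1.01165154]
122 121.96194308433655 [ 0.03419714 -0.62398388 -1.6902537 ] [-0.03448779  0.0203587  -0.01486556]
118 118.29769102655679 [1.42004133 1.83523711 1.89693369] [ 0.22458334 -0.2350528   0.00441518]
114 114.14081089624473 [1.83174235 2.11126752 3.04052071] [ 0.36387241 -0.32990476 -0.02774745]
110 110.25984314807941 [1.9286068  3.44106435 4.61269664] [ 0.45023153 -0.44481928  0.02188195]
107 107.37222648324878 [2.73582314 3.16955957 5.06221623] [ 0.51042831 -0.4410455   0.01534259]
9.8083 -1.738379772303988 9.310452065194543
```

View pics/over.png

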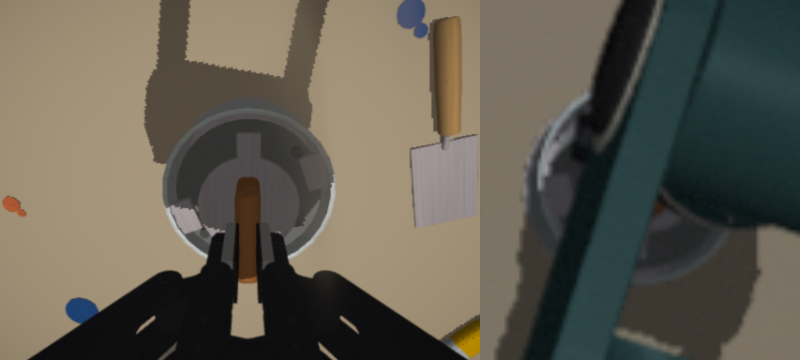

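The lid is centred over the can, ear along the gap (248,145), with hooks at (313,170) and (185,217) in the wrist view. Contact was at a TCP height of about 118, so it's now pressed about 11 mm. I'll turn it clockwise in steps and watch the torque.

Run:
```python
from h import *
q=np.array(bot.current_joint_positions());q0=q[5]
for a in (10,20,30,40,48,55,60,64,67,70,73):
    q[5]=q0+np.radians(a);bot.set_joints(q);bot.wait(.05)
    p=bot.current_position();print(a,round(np.degrees(bot.current_joint_positions()[5]-q0),1),np.round(p,1),np.round(bot.current_force(),1),np.round(bot.current_ft_torque(),2),round(bot.current_gripper_width(),1))
    if abs(bot.current_ft_torque()[2])>1.0: break
print(bot.current_time())
im,_=cams.capture("wrist");im2,_=cams.capture("side");cv2.imwrite("pics/turn.png",np.hstack([cv2.resize(im,(480,360)),cv2.resize(im2[100:200,200:289],(320,360))]))
```

```text
10 10.0 [ 554.  -184.2  107.7] [1.9 3.1 4.7] [ 0.5  -0.3   0.01] 9.4
20 20.0 [ 554.  -184.2  107.7] [1.6 3.2 5.1] [ 0.46 -0.22 -0.01] 9.2
30 30.0 [ 554.  -184.2  107.7] [0.4 3.3 5. ] [ 0.48 -0.18 -0.1 ] 9.0
40 40.0 [ 553.9 -184.4  107.7] [1.8 0.6 5.6] [ 0.19 -0.02 -0.06] 9.2
48 48.0 [ 553.9 -184.5  107.7] [ 0.4 -0.   4.5] [ 0.05 -0.04 -0.02] 9.2
55 55.0 [ 553.9 -184.5  107.7] [0.3 0.2 6.3] [ 0.03  0.02 -0.01] 9.0
60 60.0 [ 553.9 -184.6  107.7] [ 0.4 -0.8  5.6] [0.   0.05 0.05] 9.1
64 64.0 [ 553.8 -184.6  107.7] [1.1 0.1 6. ] [ 0.01  0.01 -0.04] 9.0
67 67.0 [ 553.9 -184.6  107.7] [ 0.5 -0.6  5.8] [-0.03 -0.01  0.01] 9.0
70 70.0 [ 553.9 -184.6  107.7] [ 0.3 -0.5  5.8] [ 0.02 -0.01  0.07] 9.1
73 73.0 [ 554.1 -184.6  107.8] [2.  0.3 5.5] [-0.05 -0.38  0.29] 9.3
13.2833
```

View pics/turn.png

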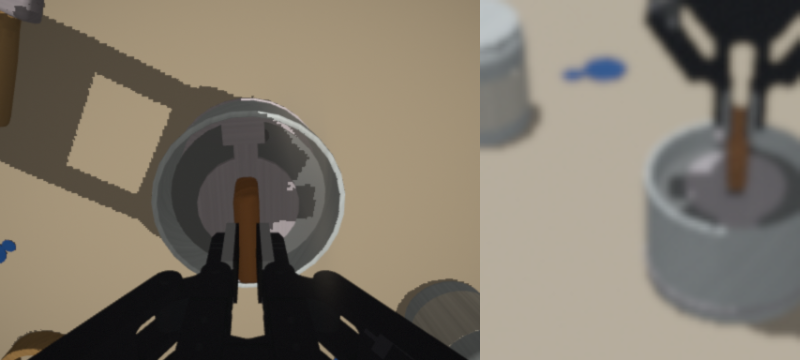

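The ear lies under the hook at (243,130) and the torque has started to rise, so this is the stop. I'll turn a little further to confirm, ease up to the hooks and release.

Run:
```python
from h import *
q=np.array(bot.current_joint_positions());q0=q[5];t=0
for a in (1.5,3,4.5,6,7.5):
    q[5]=q0+np.radians(a);bot.set_joints(q);bot.wait(.1);t=bot.current_ft_torque()[2]
    print(a,np.round(bot.current_position(),1),np.round(bot.current_force(),1),np.round(bot.current_ft_torque(),2))
    if abs(t)>.8:break
p=np.array(bot.current_position())
bot.movel(list(p+[0,0,3.3]),speed=20);bot.wait(.2);print("eased",bot.current_position(),bot.current_force(),bot.current_ft_torque())
fingers.move_gripper(40);bot.wait(.2);print(bot.current_force())
bot.movel(list(p+[0,0,110]),speed=150)
q=np.array(bot.current_joint_positions());q[0]+=.5;bot.set_joints(q);bot.wait(.3);print(bot.current_time(),bot.current_force())
im,W=cloud("top");s=im[150:250,280:380];cv2.imwrite("pics/done.png",cv2.resize(s,(500,500),interpolation=cv2.INTER_CUBIC))
W=W.reshape(-1,3);d=W[:,:2]-[553.8,-184.2];r=np.hypot(*d.T)
h=W[(r<34)&(W[:,2]>110)];w,V=np.linalg.eigh(np.cov(h[:,:2].T));print("handle",h.mean(0),np.sqrt(12*w),np.degrees(np.arctan2(V[1,1],V[0,1])))
l=W[(r<33)&(W[:,2]<100)];print("lid top z",np.nanmedian(l[:,2]),np.linalg.lstsq(np.c_[l[:,:2],np.ones(len(l))],l[:,2],rcond=None)[0])
```

```text
1.5 [ 554.2 -184.7  108.2] [2.2 1.  5.9] [ 0.25 -0.28  0.51]
3 [ 554.2 -184.8  108.2] [1.9 0.6 5.6] [ 0.18 -0.24  0.63]
4.5 [ 554.2 -184.8  108.2] [1.  0.3 4.9] [ 0.16 -0.28  0.76]
6 [ 554.2 -184.7  108.2] [1.3 1.6 5.4] [ 0.18 -0.3   0.94]
eased [ 554.17482108 -184.64295909  111.41534299] [1.3237353  3.35220132 0.67246148] [ 0.49588462 -0.3810002   0.91626587]
[-0.91760081 -0.97920728 -0.23095005]
18.1917 [-0.29642502 -0.9439803   0.4354713 ]
handle [ 553.48746037 -187.11020588  125.68553983] [14.14836974 56.08967145] 98.71166411311926
lid top z 78.9327457537467 [-8.24038606e-03 -8.88914012e-03  8.19076058e+01]
```

View pics/done.png

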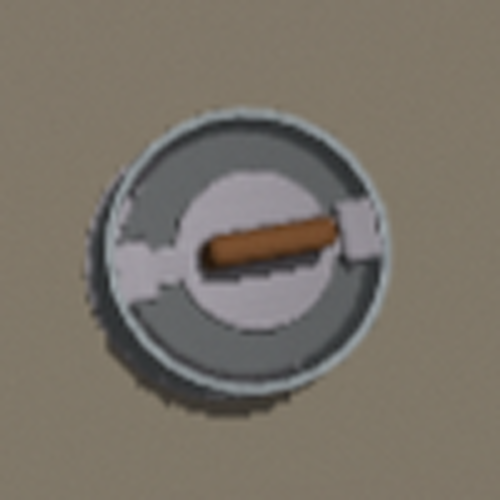

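The lid is locked. The handle angle is 98.7°, which matches the hooks. The lid's top is at z = 79 and level, with its ears under both hooks at (140,270) and (360,228).

```bash
python3 -c "
from workcell import workorder;print(workorder.close_job())"
```

```text
the job is handed in; nothing more can be done
None
```

The eared lid is locked in the washer with its ears under both hooks, the plain lid was left where it lay, and the job is handed in at about 18 s on the robot's clock.

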